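Find the tired vibration mount and tag it

ROBOT

A 7-joint arm with a two-finger parallel gripper is mounted at the origin on a cart in front of the work surface, level with it; the furniture and walls round the work are solid. World frame = base frame: x ahead of the robot, y to its left, z up, the work surface at z = 0. Lengths are in m, angles in rad, forces in N, time in s.
With the tool pointing down it reaches from about 0.425 to 0.925 m from the base axis. Payload 6.8 kg.
Tool frame: the origin (TCP) lies midway between the tips of the shut fingers; the grasp point (between the pads) lies 19 mm behind it (env.grip_point_offset is the distance from the TCP to the grasp point, in m); z points along the fingers, y is the line along which they close (so a half turn about z gives the same grasp; the last joint's range is limited). The gripper opens to 88 mm and grips with 3 to 60 N. Pads are 20 mm wide; open, the fingers measure 115 mm over their backs; the gripper's body (75 mm by 178 mm) begins 61 mm behind the grasp point.
Start: joints at [1.144, 0.477, 0.022, 1.555, -0.011, 1.109, -0.083], TCP at [0.212, -0.641, 0.223] pointing down, gripper open.
Joint ranges: [-2.96, 2.96], [-0.34, 2.1], [-1.41, 1.46], [0.24, 2.44], [-1.37, 4.51], [0.17, 1.92], [-2.96, 2.96]. Speed limits (rad/s): [2.39, 2.39, 3.14, 3.14, 3.14, 3.14, 3.14].

INTERFACE

Orientations are given as a unit quaternion [w, x, y, z].
In Python, from cell import env, viewer, ticket gives the robot as it stands. The module is installed in compiled form; this text tells all that it offers.
- The arm moves only by the tool jog_arm, never from a script. Its argument "motion" is a list that holds one entry, the list of rows, each a list of 4 numbers: the shift along the tool's x, y, z in mm, then the turn about the tool's z in rad. In form: [[[x, y, z, spin], ...]]. A call has 1 to 12 rows; each row is the pose to reach, as a shift and turn from the pose commanded when the call began, along the tool's axes at that moment; what a row does not reach only later rows make up. A row lasts 1/8 s, in which the tool goes at most 62.5 mm and 10.7 degrees, less where a joint would pass 70% of its speed; a pose out of reach is approached as far as the arm can. A call with a gripper value outside its range is refused whole. "claw" is the finger opening in mm, from 0 to 87.8, set as the call begins (left out, the last holds). The fingers move at their own pace and stop on an object; the grip force is fixed at half the most. Time passes only in rows, so rows that repeat a pose let the fingers close. It gives the time, the measured TCP pose, the force, the opening and the grip force at its end, in the units of the state.
- env.sense(): the state, without advancing time (a new reading comes with each control period).
- viewer.read_camera(name): name is "scene" or "top"; returns a dict with "pixels" (384x512x3 uint8, red, green, blue), "K" (3x3 intrinsics, pixels), "k1" (the pictures are not rectified: a ray, as slopes to the right and down, at radius r is drawn at 1 + k1 r^2 times it, then the intrinsics apply), "world_from_camera" (4x4, takes a point from camera to world coordinates). Camera axes: x right, y up, looking along -z (the intrinsics and any distortion apply to the point x, -y, -z); pixel columns grow to the right and rows downward; lengths in m; the calibration is good to about 2 mm. A picture is of the moment at which its call begins. There is no depth.
- ticket.hand_in(): hands the job in; it is judged then, once.
Trained networks look in a picture, given as the dict that the camera call returned (one of the last four; its "shot" number tells which), for a name from the list of things; names that differ only in an ending like _2 or _b are one class to them, and where a whole thing is asked for, a point or a joint stands for the part that bears it (a point fixed in the world has none). Each returns a list of dicts, best first, with "conf" (0 to 1); they miss things now and then, are a little off and sometimes report something else, mostly with a low value. They report only what shows in the picture. A call takes as long as a camera call.
- viewer.cut_out(picture, thing): "pixels" (384x512 bool, what is visible of it) and "uv" ([column, row] in pixels, amid what is visible of it).
The state is a dict: "t": time; "joint_pos": joint angles; "qd": joint speeds; "joint_efforts": joint torques, N m; "position": TCP position; "tcp_rot": TCP orientation; "force": force on the tool from outside, world axes, zero at the start; "wrist_torque": the same for the moment, N m; "width": finger opening in m; "grasp_force": force on a finger pad.
Only numpy, scipy, OpenCV 4.12 (cv2) and the standard library are available. Lean on these libraries where they do the work, as an engineer would, in place of code of your own. Each camera call takes 0.05 s, during which the arm holds its last target. There are 200 camera calls.

TASK

One of the three spring mounts on the bench has gone soft. With the fingertips, gently press the round rubber pad of each mount down a few millimetres, one after the other from the left mount to the right one; then push the white tag of the mount that felt softest fully down and move clear. Leave the other tags up; do not pick up or shove the mounts, and leave the other things where they are.

Things in the scene. Friction and masses are not known exactly. Their poses are not given: they have to be found in the camera images.
- mount_a: One of three loose spring mounts that look alike, in a row from left (+y) to right (-y), order varies: a grey plate 108 x 60 x 12 mm, about 0.85 kg, flat on the worktop. Origin: centre of its underside; x along the plate from the tag (near end) to the pad (far end), z up. Pad centre 24 mm along +x, tag centre 35 mm along -x. How soft each is, only pressing shows.
- mount_a_pad_top (a point): Centre of the top face of mount_a's round black rubber pad (50 mm across, flat top 46 mm across), 62 mm above the worktop when not pressed; it moves with the pad.
- mount_a_pad (a joint): How far mount_a's pad is pressed straight down, in m: 0 at rest, 0.020 at its stop; springs back when released. Preload 1 N, then 300 to 1300 N/m; the softest has less than half the stiffness of the next, so 8 mm down takes about 4 N on the softest and over 7 N on the others.
- mount_a_tag_top (a point): Centre of the flat top of mount_a's tag: an upright white plastic slide in a black sleeve, with a thumb cap 18 x 32 mm (x, y of the plate) and 6 mm thick; about 72 mm above the worktop when up, 54 mm when fully down; it moves with the tag.
- mount_a_tag (a joint): How far mount_a's tag is pushed straight down in its sleeve, in m: 0 to 0.003 at the start (up), 0.018 fully down at its stop. It slides with about 4 N of friction and stays where it is left.
- mount_b: One of three loose spring mounts that look alike, in a row from left (+y) to right (-y), order varies: a grey plate 108 x 60 x 12 mm, about 0.85 kg, flat on the worktop. Origin: centre of its underside; x along the plate from the tag (near end) to the pad (far end), z up. Pad centre 24 mm along +x, tag centre 35 mm along -x. How soft each is, only pressing shows.
- mount_b_pad_top (a point): Centre of the top face of mount_b's round black rubber pad (50 mm across, flat top 46 mm across), 62 mm above the worktop when not pressed; it moves with the pad.
- mount_b_pad (a joint): How far mount_b's pad is pressed straight down, in m: 0 at rest, 0.020 at its stop; springs back when released. Preload 1 N, then 300 to 1300 N/m; the softest has less than half the stiffness of the next, so 8 mm down takes about 4 N on the softest and over 7 N on the others.
- mount_b_tag_top (a point): Centre of the flat top of mount_b's tag: an upright white plastic slide in a black sleeve, with a thumb cap 18 x 32 mm (x, y of the plate) and 6 mm thick; about 72 mm above the worktop when up, 54 mm when fully down; it moves with the tag.
- mount_b_tag (a joint): How far mount_b's tag is pushed straight down in its sleeve, in m: 0 to 0.003 at the start (up), 0.018 fully down at its stop. It slides with about 4 N of friction and stays where it is left.
- mount_c: One of three loose spring mounts that look alike, in a row from left (+y) to right (-y), order varies: a grey plate 108 x 60 x 12 mm, about 0.85 kg, flat on the worktop. Origin: centre of its underside; x along the plate from the tag (near end) to the pad (far end), z up. Pad centre 24 mm along +x, tag centre 35 mm along -x. How soft each is, only pressing shows.
- mount_c_pad_top (a point): Centre of the top face of mount_c's round black rubber pad (50 mm across, flat top 46 mm across), 62 mm above the worktop when not pressed; it moves with the pad.
- mount_c_pad (a joint): How far mount_c's pad is pressed straight down, in m: 0 at rest, 0.020 at its stop; springs back when released. Preload 1 N, then 300 to 1300 N/m; the softest has less than half the stiffness of the next, so 8 mm down takes about 4 N on the softest and over 7 N on the others.
- mount_c_tag_top (a point): Centre of the flat top of mount_c's tag: an upright white plastic slide in a black sleeve, with a thumb cap 18 x 32 mm (x, y of the plate) and 6 mm thick; about 72 mm above the worktop when up, 54 mm when fully down; it moves with the tag.
- mount_c_tag (a joint): How far mount_c's tag is pushed straight down in its sleeve, in m: 0 to 0.003 at the start (up), 0.018 fully down at its stop. It slides with about 4 N of friction and stays where it is left.
- vial_cream: Bystander, not to be disturbed: closed sample vial with a cream cap, 22 mm wide, 35 mm tall. Origin: centre of its underside.
- vial_sky: Bystander, not to be disturbed: closed sample vial with a light blue cap, 22 mm wide, 39 mm tall. Origin: centre of its underside.
- vial_green: Bystander, not to be disturbed: closed sample vial with a green cap, 22 mm wide, 28 mm tall. Origin: centre of its underside.
- timer: Bystander, not to be disturbed: small flat white bench timer, 64 x 68 x 18 mm. Origin: centre of its underside.
- slide_box: Bystander, not to be disturbed: small flat box of slides, 58 x 80 x 24 mm. Origin: centre of its underside.
- masking_tape: Bystander, not to be disturbed: roll of tape lying flat, 104 mm across, 25 mm high. Origin: centre of its underside.
- click_pen: Bystander, not to be disturbed: black pen lying on the worktop near its front edge, 145 mm long, about 10 mm thick. Origin: centre of its underside.

How it is judged:
By the outcome, as a careful person would: the job done as asked, in the order asked, and still so for the second after the job is handed in, with the robot touching nothing.
It also fails if it takes over 48 s, if anything falls off the work surface, if the arm or the gripper's body presses on something with over 40 N, if the wrist force passes 120 N, or if a joint passes its speed limit or range.

## Working session

There is one attempt and no reset: what is moved stays moved. The work goes in short steps, Python scripts to look and compute and a tool call to move; the robot and the scene stay as the last step left them, time stands still between calls to the robot, and variables do not carry over. Pictures are saved under pics/ and viewed, at most 10 in all, crops included, and the job is handed in when it is done.

Besides the shell and the picture viewer there is one more tool, called after ">>>" as name([rows], argument=value, ...), one row to a line, values as JSON. jog_arm: Moves the arm, as the interface text tells. Its arguments: {"type":"object","properties":{"motion":{"type":"array","items":{"type":"array","items":{"type":"array","items":{"type":"number"}}}},"claw":{"type":"number"}},"required":["motion"]}

```bash
mkdir -p pics; cat > h.py <<'E'
import numpy as np, cv2
from cell import env, viewer, ticket
def ray(p,uv):
    K=p["K"]; x=(uv[0]-K[0,2])/K[0,0]; y=(uv[1]-K[1,2])/K[1,1]
    a,b=x,y
    for _ in range(30):
        s=1+p["k1"]*(a*a+b*b); a,b=x/s,y/s
    T=np.array(p["world_from_camera"]); return T[:3,3],T[:3,:3]@np.array([a,-b,-1])
def at(p,uv,z):
    o,d=ray(p,uv); return o+d*(z-o[2])/d[2]
E
python3 - <<'E'
from h import *
for n in("top","scene"):
    p=viewer.read_camera(n); p["K"]=np.array(p["K"])
    cv2.imwrite(f"pics/{n}0.png",cv2.cvtColor(p["pixels"],cv2.COLOR_RGB2BGR))
    print(n,np.round(p["K"],1).tolist(),p["k1"],np.round(p["world_from_camera"],3).tolist())
    for t,z in(("mount_a_pad_top",.05),("mount_a_tag_top",.07),("mount_a",.02)):
        for d in viewer.cut_out(p,t): print(t,round(d["conf"],2),np.round(d["uv"],1),d["pixels"].sum(),np.round(at(p,d["uv"],z),3))
s=env.sense(); print(s["t"],s["position"],s["tcp_rot"],s["force"],s["width"])
E
```

```text
top [[499.7, 0.0, 249.4], [0.0, 499.7, 182.3], [0.0, 0.0, 1.0]] -0.08835788390535235 [[-0.009, 0.996, -0.085, 0.416], [-1.0, -0.008, 0.007, -0.046], [0.006, 0.085, 0.996, 1.48], [0.0, 0.0, 0.0, 1.0]]
mount_a_pad_top 0.64 [300.1 190. ] 229 [ 0.514 -0.201  0.05 ]
mount_a_tag_top 0.72 [303.3 189.8] 274 [ 0.513 -0.208  0.07 ]
mount_a_tag_top 0.6 [299.1 210.1] 46 [ 0.456 -0.195  0.07 ]
mount_a_tag_top 0.4 [224.8 209.3] 66 [0.46  0.015 0.07 ]
mount_a 0.77 [299.2 198.3] 706 [ 0.491 -0.201  0.02 ]
mount_a 0.7 [241.2 202.4] 686 [ 0.481 -0.031  0.02 ]
mount_a 0.56 [157.1 195.6] 798 [0.503 0.215 0.02 ]
mount_a 0.26 [244.5 195.5] 228 [ 0.501 -0.041  0.02 ]
scene [[482.8, 0.0, 255.9], [0.0, 482.8, 196.6], [0.0, 0.0, 1.0]] -0.14394577676429704 [[-0.85, 0.325, -0.414, 0.026], [-0.526, -0.495, 0.691, 0.758], [0.02, 0.806, 0.592, 0.764], [0.0, 0.0, 0.0, 1.0]]
mount_a_pad_top 0.7 [273.7 214. ] 113 [ 0.452 -0.039  0.05 ]
mount_a_pad_top 0.61 [286.  173.4] 257 [ 0.513 -0.209  0.05 ]
mount_a_tag_top 0.69 [303.  180.2] 104 [ 0.447 -0.179  0.07 ]
mount_a 0.96 [261.1 221.3] 1169 [ 0.482 -0.031  0.02 ]
mount_a 0.92 [292.3 183.5] 934 [ 0.495 -0.216  0.02 ]
mount_a 0.63 [191.  279.8] 1500 [0.504 0.217 0.02 ]
0.4 [ 0.21152516 -0.64083774  0.22247008] [-2.17096179e-04  9.87323586e-01  1.58720160e-01 -3.37531594e-05] [-0.52648717  0.12662555 -0.89885715] 0.08787034510050501
```

```bash
python3 - <<'E'
import cv2
a=cv2.imread("pics/top0.png")[150:250,120:340];cv2.imwrite("pics/tc.png",cv2.resize(a,None,fx=3.6,fy=3.6,interpolation=2))
a=cv2.imread("pics/scene0.png")[130:330,140:400];cv2.imwrite("pics/sc.png",cv2.resize(a,None,fx=3,fy=3,interpolation=2))
E
```

```text
(no output)
```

View pics/tc.png

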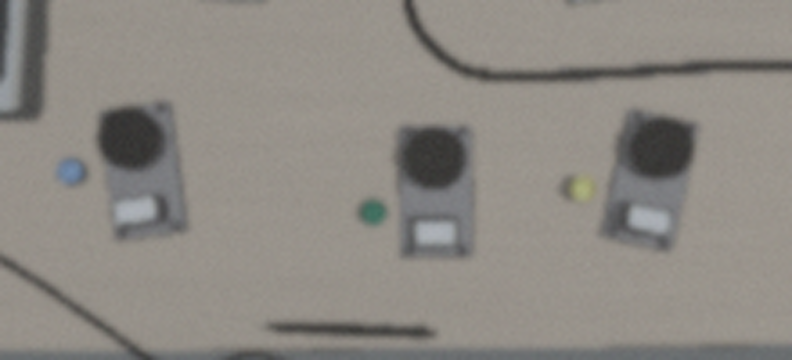

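View pics/sc.png

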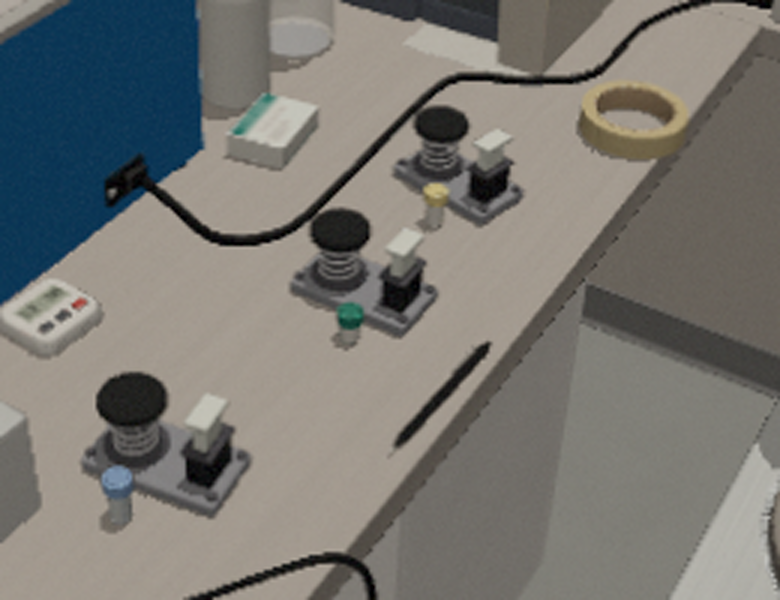

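View pics/top0.png

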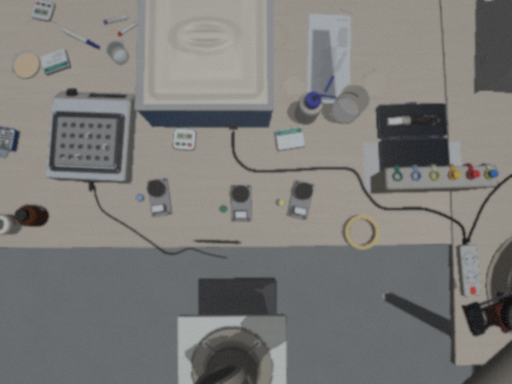

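The top view shows the pads at crop pixels (131,138), (432,157) and (660,148), with the tags at (136,209), (434,234) and (650,219). All three tags are up. There is a tall grey device left of the left mount, and the vials stand beside each mount.

```bash
python3 - <<'E'
from h import *
top=viewer.read_camera("top");sc=viewer.read_camera("scene")
T=[(131,138),(432,157),(660,148),(136,209),(434,234),(650,219)]
S=[(132,398),(340,230),(441,126),(208,414),(404,246),(492,145)]
P=[]
for i,(t,s) in enumerate(zip(T,S)):
    z=.062 if i<3 else .071
    a=(np.array(t)+.5)/3.6-.5+[120,150]; b=(np.array(s)+.5)/3-.5+[140,130]
    # refine in top: dark/white blob centroid
    g=cv2.cvtColor(top["pixels"],cv2.COLOR_RGB2GRAY).astype(float)
    yy,xx=np.mgrid[:384,:512]; m=(np.hypot(xx-a[0],yy-a[1])<(11 if i<3 else 7))
    w=(np.clip(75-g,0,None) if i<3 else np.clip(g-165,0,None))*m
    c=np.array([(w*xx).sum(),(w*yy).sum()])/max(w.sum(),1e-9)
    o1,d1=ray(top,a);o2,d2=ray(sc,b)
    k=np.linalg.lstsq(np.c_[d1,-d2],o2-o1,rcond=None)[0]
    P.append(at(top,a,z)); print(i,a.round(1),c.round(1),at(top,a,z).round(4),at(top,c,z).round(4),at(sc,b,z).round(4),"tri",((o1+d1*k[0]+o2+d2*k[1])/2).round(3))
for i in range(3): v=P[i]-P[i+3]; print(np.hypot(v[0],v[1]),np.arctan2(v[1],v[0]))
# device near left mount: right front corner
print(at(top,(131,182),0),at(top,(131,182),.1))
E
```

```text
0 [156. 188.] [155.6 188. ] [0.5222 0.2111 0.062 ] [0.5222 0.2122 0.062 ] [0.5206 0.2164 0.062 ] tri [0.523 0.212 0.057]
1 [239.6 193.2] [240.1 193.5] [ 0.5052 -0.0271  0.062 ] [ 0.5044 -0.0283  0.062 ] [ 0.5015 -0.0245  0.062 ] tri [ 0.505 -0.028  0.059]
2 [303.  190.8] [303.1 190.8] [ 0.5107 -0.2075  0.062 ] [ 0.5107 -0.2078  0.062 ] [ 0.5069 -0.2014  0.062 ] tri [ 0.511 -0.208  0.057]
3 [157.4 207.7] [157.2 208. ] [0.4657 0.2052 0.071 ] [0.4649 0.2057 0.071 ] [0.4617 0.2073 0.071 ] tri [0.465 0.205 0.068]
4 [240.2 214.6] [240.5 214.2] [ 0.4443 -0.0284  0.071 ] [ 0.4454 -0.0291  0.071 ] [ 0.443  -0.0244  0.071 ] tri [ 0.445 -0.028  0.068]
5 [300.2 210.5] [299.9 210.5] [ 0.4545 -0.1976  0.071 ] [ 0.4545 -0.1967  0.071 ] [ 0.4498 -0.1874  0.071 ] tri [ 0.455 -0.199  0.063]
0.056841674439609774 0.10397651836926818
0.06090127498273786 0.02024200307166542
0.05713669004293651 -0.1732578613344354
[0.54531668 0.2975288  0.        ] [0.53655621 0.27433598 0.1       ]
```

>>> jog_arm([
  [[30,-26,0,-0.125],[61,-52,0,-0.25],[91,-78,0,-0.375],[122,-104,0,-0.5],[152,-130,0,-0.625],[182,-155,0,-0.75],[213,-181,0,-0.875],[243,-207,0,-1.0],[274,-233,0,-1.125],[304,-259,0,-1.253],[304,-259,0,-1.253]],
], claw=0)

```text
t: 1.88
position: [0.421, -0.2969, 0.2231]
tcp_rot: [0.0, 0.705, 0.71, 0.001]
force: [-0.1, 0.1, 0.7]
width: 0.0002
grasp_force: 0.0
```

>>> jog_arm([
  [[50,10,0,0],[102,20,0,0],[153,30,0,0],[204,40,0,0],[255,50,0,0],[306,60,0,0],[357,70,10,0],[408,80,30,0],[459,90,60,0],[490,97,100,0],[510,101,133,0],[510,101,143,0]],
])

```text
t: 3.38
position: [0.5189, 0.2103, 0.0777]
tcp_rot: [-0.001, 0.707, 0.708, -0.001]
force: [-0.0, -0.2, 0.6]
width: 0.0009
grasp_force: 0.0
```

>>> jog_arm([
  [[0,0,0,0],[0,0,0,0]],
])

```text
t: 3.62
position: [0.5207, 0.209, 0.081]
tcp_rot: [0.001, 0.708, 0.707, 0.001]
force: [0.2, 0.4, 0.1]
width: 0.0009
grasp_force: 0.0
```

>>> jog_arm([
  [[2,1,10,0],[2,1,16,0],[2,1,20,0],[2,1,22,0],[2,1,24,0],[2,1,24,0],[2,1,24,0]],
])

```text
t: 4.5
position: [0.5207, 0.2121, 0.0558]
tcp_rot: [0.0, 0.707, 0.707, -0.0]
force: [-0.0, -2.1, 4.1]
width: 0.0005
grasp_force: 1.7
```

>>> jog_arm([
  [[0,0,2,0],[0,0,3,0],[0,0,3,0],[0,0,3,0]],
])

```text
t: 5.0
position: [0.5207, 0.2121, 0.0527]
tcp_rot: [0.0, 0.707, 0.707, -0.0]
force: [-0.0, -3.0, 4.7]
width: 0.0007
grasp_force: 2.3
```

>>> jog_arm([
  [[0,0,0,0]],
])

```text
t: 5.12
position: [0.5206, 0.2121, 0.0527]
tcp_rot: [0.0, 0.707, 0.707, -0.0]
force: [0.1, -4.2, 4.7]
width: 0.0006
grasp_force: 2.3
```

>>> jog_arm([
  [[0,0,-10,0],[0,0,-40,0],[0,0,-70,0],[-40,-3,-70,0],[-80,-6,-70,0],[-120,-9,-70,0],[-160,-12,-70,0],[-200,-14,-70,0],[-239,-16,-60,0],[-239,-16,-40,0],[-239,-16,-30,0],[-239,-16,-30,0]],
])

```text
t: 6.62
position: [0.5044, -0.0254, 0.0823]
tcp_rot: [-0.001, 0.706, 0.708, -0.0]
force: [0.5, 0.5, 0.4]
width: 0.0002
grasp_force: 0.0
```

>>> jog_arm([
  [[0,0,0,0],[0,0,0,0]],
])

```text
t: 6.88
position: [0.5053, -0.0262, 0.0833]
tcp_rot: [0.0, 0.706, 0.708, 0.0]
force: [-0.9, 0.8, -0.0]
width: 0.0006
grasp_force: 0.0
```

>>> jog_arm([
  [[0,-1,12,0],[0,-1,18,0],[0,-1,22,0],[0,-1,24,0],[0,-1,26,0],[0,-1,26,0],[0,-1,26,0]],
])

```text
t: 7.75
position: [0.5034, -0.0267, 0.0569]
tcp_rot: [-0.0, 0.707, 0.707, -0.0]
force: [-3.1, -0.3, 7.9]
width: 0.0006
grasp_force: 3.6
```

>>> jog_arm([
  [[0,0,2,0],[0,0,4,0],[0,0,4,0],[0,0,4,0],[0,0,4,0]],
])

```text
t: 8.38
position: [0.5035, -0.0267, 0.0533]
tcp_rot: [0.0, 0.707, 0.707, -0.0]
force: [-4.6, 0.2, 10.6]
width: 0.0008
grasp_force: 5.7
```

>>> jog_arm([
  [[0,0,-10,0],[0,0,-40,0],[0,0,-70,0],[-40,1,-70,0],[-80,3,-70,0],[-120,4,-70,0],[-160,5,-70,0],[-180,6,-50,0],[-180,6,-30,0],[-180,6,-30,0],[-180,6,-30,0],[-180,6,-30,0]],
])

```text
t: 9.88
position: [0.5108, -0.2065, 0.0836]
tcp_rot: [0.001, 0.707, 0.708, 0.0]
force: [0.7, 0.4, 0.1]
width: 0.0006
grasp_force: 0.0
```

>>> jog_arm([
  [[0,0,12,0],[0,0,18,0],[0,0,22,0],[0,0,24,0],[0,0,26,0],[0,0,26,0],[0,0,26,0]],
])

```text
t: 10.75
position: [0.5097, -0.2065, 0.0569]
tcp_rot: [-0.0, 0.707, 0.707, -0.0]
force: [-3.8, 1.0, 5.1]
width: 0.0005
grasp_force: 2.7
```

>>> jog_arm([
  [[0,0,2,0],[0,0,4,0],[0,0,4,0],[0,0,4,0],[0,0,4,0]],
])

```text
t: 11.38
position: [0.5097, -0.2066, 0.0532]
tcp_rot: [-0.0, 0.707, 0.707, -0.0]
force: [-3.3, 2.4, 9.4]
width: 0.0005
grasp_force: 4.2
```

>>> jog_arm([
  [[0,0,-10,0],[0,0,-40,0],[0,0,-70,0],[0,0,-70,0]],
])

```text
t: 11.88
position: [0.512, -0.2072, 0.1249]
tcp_rot: [0.002, 0.707, 0.707, 0.001]
force: [-0.2, -0.5, -0.0]
width: 0.0005
grasp_force: 0.0
```

```bash
python3 - <<'E'
from h import *
p=viewer.read_camera("top")
a=p["pixels"][150:250,120:340];cv2.imwrite("pics/tc2.png",cv2.cvtColor(cv2.resize(a,None,fx=3.6,fy=3.6,interpolation=2),cv2.COLOR_RGB2BGR))
g=cv2.cvtColor(p["pixels"],cv2.COLOR_RGB2GRAY).astype(float)
yy,xx=np.mgrid[:384,:512]
for a,z in(((155.6,188),.062),((157.3,207.8),.071)):
    m=np.hypot(xx-a[0],yy-a[1])<(11 if z<.07 else 7)
    w=(np.clip(75-g,0,None) if z<.07 else np.clip(g-165,0,None))*m
    c=np.array([(w*xx).sum(),(w*yy).sum()])/w.sum(); print(c,at(p,c,z))
E
```

```text
[155.57241164 187.9396309 ] [0.52229695 0.21239619 0.062     ]
[157.02650177 207.9770318 ] [0.46486882 0.20629434 0.071     ]
```

View pics/tc2.png

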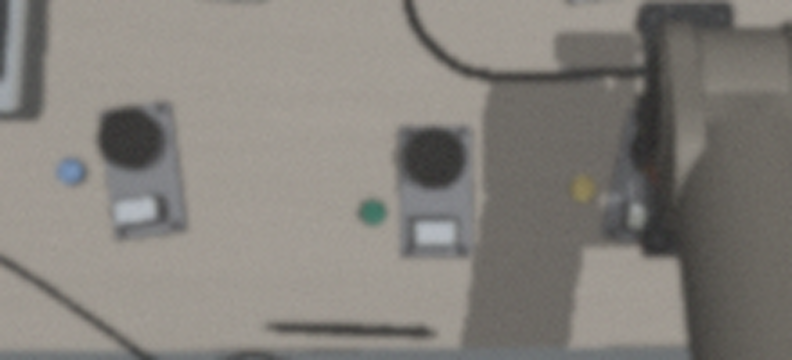

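The left mount is clearly the softest: 4.7 N against 10.6 N and 9.4 N. The picture shows the left and middle mounts unmoved, with the left tag at crop pixel (136,209).

>>> jog_arm([
  [[40,-4,-20,0],[80,-8,-20,0],[120,-12,-20,0],[160,-16,-20,0],[200,-20,-20,0],[240,-24,-20,0],[280,-30,-20,0],[320,-35,-20,0],[365,-40,-20,0],[412,-45,0,0],[412,-45,25,0],[412,-45,25,0]],
])

```text
t: 13.42
position: [0.4626, 0.2047, 0.0952]
tcp_rot: [-0.001, 0.706, 0.708, -0.002]
force: [-0.3, -0.6, 0.0]
width: 0.0002
grasp_force: 0.0
```

>>> jog_arm([
  [[0,0,0,0],[0,0,0,0]],
])

```text
t: 13.68
position: [0.4653, 0.2048, 0.0984]
tcp_rot: [0.0, 0.707, 0.707, 0.001]
force: [-0.1, -0.2, -0.5]
width: 0.0005
grasp_force: 0.0
```

>>> jog_arm([
  [[1,0,12,0],[1,0,21,0],[1,0,26,0],[1,0,30,0],[1,0,33,0],[1,0,36,0],[1,0,39,0],[1,0,42,0],[1,0,44,0],[1,0,44,0]],
])

```text
t: 14.92
position: [0.4644, 0.2062, 0.0542]
tcp_rot: [0.0, 0.707, 0.707, -0.0]
force: [-6.3, -4.1, 14.1]
width: 0.0004
grasp_force: 6.7
```

>>> jog_arm([
  [[0,0,1,0],[0,0,2,0],[0,0,2,0]],
])

```text
t: 15.3
position: [0.4643, 0.2063, 0.0539]
tcp_rot: [0.001, 0.707, 0.707, -0.001]
force: [-11.5, -7.9, 34.4]
width: 0.0003
grasp_force: 17.2
```

Firm stop at 54 mm: the tag is fully down. Now I'll retreat and verify.

>>> jog_arm([
  [[0,0,-5,0],[0,0,-30,0],[0,0,-70,0],[0,0,-110,0],[-50,0,-150,0],[-100,0,-170,0],[-130,0,-180,0],[-130,0,-180,0],[-130,0,-180,0]],
])

```text
t: 16.42
position: [0.465, 0.0773, 0.2315]
tcp_rot: [-0.0, 0.706, 0.708, 0.001]
force: [0.1, 0.2, 0.0]
width: 0.0003
grasp_force: 0.0
```

```bash
python3 - <<'E'
from h import *
p=viewer.read_camera("scene")
a=p["pixels"][130:330,140:400];cv2.imwrite("pics/sc2.png",cv2.cvtColor(cv2.resize(a,None,fx=3,fy=3,interpolation=2),cv2.COLOR_RGB2BGR))
E
```

```text
(no output)
```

View pics/sc2.png

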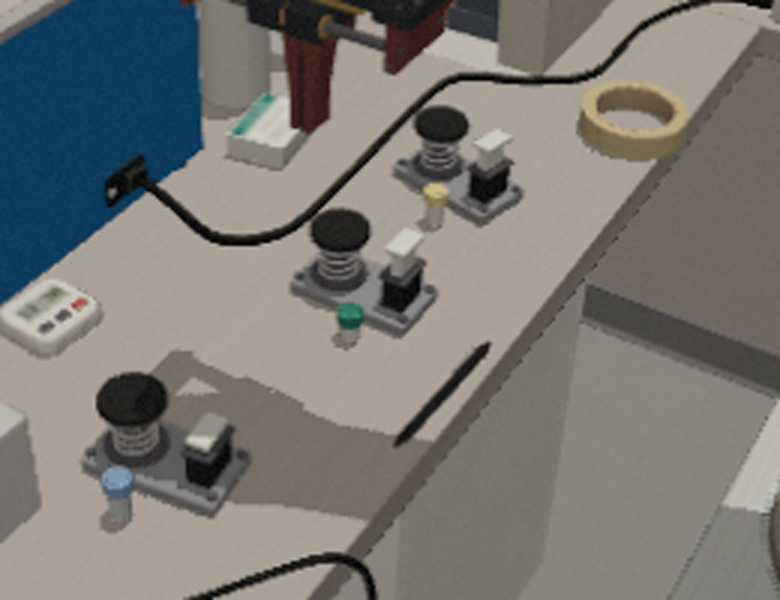

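The left tag (208,433) is down, the other two, at (404,246) and (492,145), are up, and nothing else has moved.

```bash
python3 -c "
from cell import ticket
print(ticket.hand_in())"
```

```text
the job is handed in; nothing more can be done
None
```

I pressed all three pads from left to right, found the left mount softest (4.7 N at about 9 mm, against 10.6 N and 9.4 N), pushed its tag fully down, moved clear and handed the job in.

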